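# Start the induction hob under the saucepan

### The job

Start the hob for the lidded saucepan: with a fingertip, press the round power key, then the zone key in front of the ring on which the saucepan stands, then the up key. Press each lightly and let it spring back before the next; do not press the other zone key or the down key, and leave the pans, the squeeze bottle and the bowl where they stand.

Things in the scene. Friction and masses are not known exactly. Their poses are not given: they have to be found in the camera images.
- hob: Fixed double induction hob, a slab 360 mm deep (x) by 600 wide (y) by 62 high. Origin: centre of its underside; x points away from the robot (the cook), y to the cook's left, z up. Printed rings 200 mm wide on black glass mark a left (+y) and a right (-y) zone. Along the near edge, at x -140, runs one row of white keys whose caps stand 10 mm above the flat top, and between them a flat unlit display at y 0.
- power_key_top (a point): Centre of the top of the power key (in the hob frame x -140, y -240, z 72 mm at rest): the only round key, 32 mm in diameter, last in the row at the cook's right, printed with a broken ring and a bar. Moves with the key.
- left_zone_key_top (a point): Centre of the top of the left zone key (in the hob frame x -140, y +148, z 72 mm at rest): a square key, 28 by 28 mm, straight in front of the left ring, printed with a small ring beside a dot.
- right_zone_key_top (a point): Centre of the top of the right zone key (in the hob frame x -140, y -148, z 72 mm at rest): a square key, 28 by 28 mm, straight in front of the right ring, printed with a small ring beside a dot.
- up_key_top (a point): Centre of the top of the up key (in the hob frame x -140, y -66, z 72 mm at rest): a square key, 28 by 28 mm, just right of the display as the cook sees it, printed with an arrowhead pointing away from the cook.
- down_key_top (a point): Centre of the top of the down key (in the hob frame x -140, y +66, z 72 mm at rest): a square key, 28 by 28 mm, just left of the display, printed with an arrowhead pointing towards the cook. Not to be pressed.
- power_key (a joint): Travel of the power key. Joint value: 0 at rest, grows as the cap goes down, 0.008 m fully down, at a firm stop. Spring: about 1.6 N to start it, 4 N at 3 mm, 8 N fully down. It registers when down by 3 mm or more, and springs back by itself.
- left_zone_key (a joint): Travel of the left zone key. Joint value: 0 at rest, grows as the cap goes down, 0.008 m fully down, at a firm stop. Spring: about 1.6 N to start it, 4 N at 3 mm, 8 N fully down. It registers when down by 3 mm or more, and springs back by itself.
- right_zone_key (a joint): Travel of the right zone key. Joint value: 0 at rest, grows as the cap goes down, 0.008 m fully down, at a firm stop. Spring: about 1.6 N to start it, 4 N at 3 mm, 8 N fully down. It registers when down by 3 mm or more, and springs back by itself.
- up_key (a joint): Travel of the up key. Joint value: 0 at rest, grows as the cap goes down, 0.008 m fully down, at a firm stop. Spring: about 1.6 N to start it, 4 N at 3 mm, 8 N fully down. It registers when down by 3 mm or more, and springs back by itself.
- down_key (a joint): Travel of the down key. Joint value: 0 at rest, grows as the cap goes down, 0.008 m fully down, at a firm stop. Spring: about 1.6 N to start it, 4 N at 3 mm, 8 N fully down. It registers when down by 3 mm or more, and springs back by itself.
- left_zone (a point): Centre of the left ring, on the glass (62 mm above the worktop).
- right_zone (a point): Centre of the right ring, on the glass (62 mm above the worktop).
- saucepan: Lidded steel saucepan, loose, standing on one of the two zones: 160 mm in diameter, 126 mm high to the top of its black lid knob, lid and pan in one piece; a straight handle with a black grip runs out along its own +x to 231 mm from the axis, about 80 mm above its underside, turned away from the cook. Origin: centre of its underside.
- frying_pan: Open dark steel frying pan, loose, standing on the other zone: 224 mm in diameter, 45 mm high, its handle along its own +x to 280 mm from the axis, turned away from the cook. Origin: centre of its underside.
- squeeze_bottle: White squeeze bottle with a pointed nozzle, 58 mm in diameter, 190 mm high, standing on the worktop left of the hob. Origin: centre of its underside.
- steel_bowl: Small open steel bowl, 150 mm in diameter, 55 mm high, standing on the worktop right of the hob. Origin: centre of its underside.
Mind the look-alikes: they are no part of the job. There is more than one size of the squeeze_bottle; the one meant has the size given above.

How it is judged:
On the way, in this order (a step that is already met when the one before it is completed fails the run):
1. the power key is pressed by a fingertip (3 mm or more down), all the other keys up (value of joint power_key above 0.003 m and contact force between the fingers and hob above 0.5 N and value of joint each of left_zone_key, right_zone_key, up_key, down_key below 0.001 m), for 0.05 s.
2. the zone key on the saucepan's side is pressed by a fingertip (3 mm or more down), all the other keys up (((y of saucepan in the frame of hob above 0 m and value of joint left_zone_key above 0.003 m and contact force between the fingers and hob above 0.5 N and value of joint each of power_key, right_zone_key, up_key, down_key below 0.001 m) or (y of saucepan in the frame of hob below 0 m and value of joint right_zone_key above 0.003 m and contact force between the fingers and hob above 0.5 N and value of joint each of power_key, left_zone_key, up_key, down_key below 0.001 m))), for 0.05 s.
3. the up key is pressed by a fingertip (3 mm or more down), all the other keys up (value of joint up_key above 0.003 m and contact force between the fingers and hob above 0.5 N and value of joint each of power_key, left_zone_key, right_zone_key, down_key below 0.001 m), for 0.05 s.
At the end, for the whole second after the job is handed in: All five keys have sprung back (less than 1 mm down), and both pans, the squeeze bottle and the bowl stand upright (within 0.1 rad), at rest and within 20 mm of where they began (value of joint each of power_key, left_zone_key, right_zone_key, up_key, down_key below 0.001 m and distance of each of saucepan, frying_pan, squeeze_bottle, steel_bowl from where it was at the start of the episode below 0.02 m and angle between each of saucepan, frying_pan, squeeze_bottle, steel_bowl's own z axis and vertical below 0.1 rad and linear speed of each of saucepan, frying_pan, squeeze_bottle, steel_bowl below 0.02 m/s); the robot touches nothing.
It fails at once if the down key is pressed (2 mm or more) (value of joint down_key above 0.002 m).
It fails at once if the zone key of the frying pan's side is pressed (2 mm or more) ((y of saucepan in the frame of hob above 0 m and value of joint right_zone_key above 0.002 m) or (y of saucepan in the frame of hob below 0 m and value of joint left_zone_key above 0.002 m)).
It fails at once if the hob or a key is pushed with more than 20 N, which is not a light press (contact force between any of the fingers, the arm and hob above 20 N).
It fails at once if a pan, the squeeze bottle or the bowl is shifted by more than 20 mm, lifted or tipped (distance of any of saucepan, frying_pan, squeeze_bottle, steel_bowl from where it was at the start of the episode above 0.02 m or angle between any of saucepan, frying_pan, squeeze_bottle, steel_bowl's own z axis and vertical above 0.15 rad).
It also fails if it takes over 43 s, if anything falls off the work surface, if the arm or the gripper's body presses on something with over 40 N, if the wrist force passes 120 N, or if a joint passes its speed limit or range.

### The arm

A 6-joint arm with a two-finger parallel gripper is mounted at the origin on the work surface. World frame = base frame: x ahead of the robot, y to its left, z up, the work surface at z = 0. Lengths are in m, angles in rad, forces in N, time in s.
With the tool pointing down it reaches from about 0.325 to 0.775 m from the base axis. Payload 5.5 kg.
Tool frame: the origin (TCP) lies midway between the tips of the shut fingers; the grasp point (between the pads) lies 19 mm behind it; x points along the fingers, y is the direction in which the jaws open and shut, and the axes are right-handed (so a half turn about x gives the same grasp; the last joint's range is limited). The gripper opens to 85 mm and grips with 20 to 120 N. Pads are 22 mm wide; open, the fingers measure 114 mm over their backs; the gripper's body (76 mm by 85 mm) begins 54 mm behind the grasp point. The pads swing forward as they close: fully open they stand 13 mm farther back than shut.
Start: joints at [1.178, 0.091, 1.231, -0, 1.82, -0.057], TCP at [0.198, 0.567, 0.209] pointing down, gripper open.
Joint ranges: [-2.87, 2.87], [-0.86, 2.18], [0.17, 2.46], [-1.51, 4.65], [0.06, 2.69], [-2.65, 2.65]. Speed limits (rad/s): [2.57, 2.57, 3.01, 3.14, 3.14, 3.14].

### API

Orientations are given as a unit quaternion [x, y, z, w].
In Python, from rig import r gives the robot as it stands.
- The arm moves only by the shell command python3 -m handwheel 'ROWS' [FORCE]. ROWS is JSON, a list of rows, each an object of numbers: "grip": the opening, from 0 (shut) to 1 (fully open); "dx", "dy", "dz": the shift along the world's x, y, z in m; "ax", "ay", "az": the turn, a rotation vector about the world's x, y, z in rad. In form: [{"grip": .., "dx": .., "dy": .., "dz": .., "ax": .., "ay": .., "az": ..}, ...]. A call has exactly 5 rows; each row is the pose to reach, as a shift and turn from the pose commanded when the call began; what a row does not reach only later rows make up. A row lasts 1/12 s, in which the tool goes at most 41.7 mm and 7.16 degrees, less where a joint would pass 70% of its speed; a pose out of reach is approached as far as the arm can. A call with a gripper value outside its range is refused whole. The fingers move at their own pace and stop on an object; FORCE is the grip in N (left out, the last holds). Time passes only in rows, so rows that repeat a pose let the fingers close, or fill a call up. It gives the time, the measured TCP pose, the force and the opening at its end, in the units of the state.
- r.get_obs(): the state, without advancing time (a new reading comes with each control period).
- r.capture(name): name is "scene" or "side" or "wrist"; returns the picture (420x560x3 uint8, red, green, blue); there is no depth.
- r.camera_model(name): a dict with "fx", "fy", "cx", "cy" (pixels), "extrinsics" (4x4, takes a point from world to camera coordinates); the wrist camera has in their place "mount" (4x4, takes a point from camera to tool coordinates, whose origin is the TCP and whose axes are the tool frame's). Camera axes: x right, y down, z forward; pixel columns grow to the right and rows downward; lengths in m; the calibration is good to about 2 mm. A picture is of the moment at which its call begins: read the wrist's pose just before it. camera_model takes no time and is no camera call.
- r.finish_job(): hands the job in, once; it reports no verdict.
The state is a dict: "clock": time; "q": joint angles; "qd": joint speeds; "joint_torque": joint torques, N m; "position": TCP position; "orientation": TCP orientation; "force": force on the tool from outside, world axes, zero at the start; "wrist_torque": the same for the moment, N m; "finger_gap": finger opening in m.
Only numpy, scipy, OpenCV 4.12 (cv2) and the standard library are available. Lean on these libraries where they do the work, as an engineer would, in place of code of your own. Each camera call takes 0.05 s, during which the arm holds its last target. There are 200 camera calls.

## Working session

There is one attempt and no reset: what is moved stays moved. The work goes in short steps, Python scripts to look and compute and a shell command to move; the robot and the scene stay as the last step left them, time stands still between calls to the robot, and variables do not carry over. Pictures are saved under pics/ and viewed, about 8 in all and at most 12, crops included, and the job is handed in when it is done.

```bash
mkdir -p pics; python3 - <<'E'
from rig import r
import cv2,numpy as np
o=r.get_obs();print(o['clock'],o['position'],o['orientation'],o['finger_gap'],o['force'])
for n in("scene","side"):
    cv2.imwrite(f"pics/{n}0.png",r.capture(n)[:,:,::-1])
    m=r.camera_model(n);print(n,m['fx'],m['cx'],m['cy'],np.round(m['extrinsics'],3).tolist())
E
```

```text
0.0 [0.19759031 0.56619143 0.20833977] [ 0.11749608  0.69731316 -0.11883374  0.69701332] 0.08546294488755742 [-0.867156   -1.00136211  0.94002346]
scene 381.04009253354207 284.87401401378827 216.1121873814455 [[0.786, 0.618, 0.0, -0.459], [0.485, -0.618, -0.619, -0.225], [-0.382, 0.487, -0.786, 1.232], [0.0, 0.0, 0.0, 1.0]]
side 405.91065066986926 284.66722751541744 208.02692226130617 [[0.967, -0.255, -0.008, -0.551], [-0.172, -0.626, -0.76, 0.157], [0.189, 0.737, -0.649, 1.076], [0.0, 0.0, 0.0, 1.0]]
```

View pics/scene0.png

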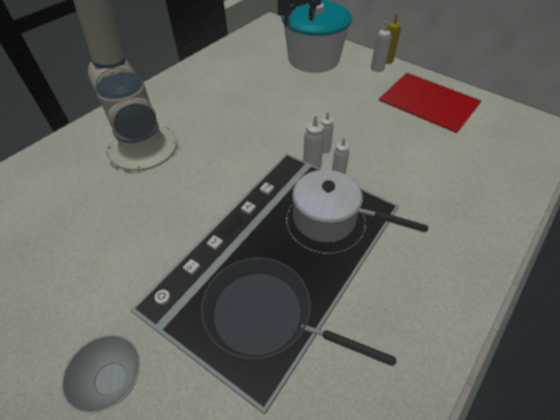

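View pics/side0.png

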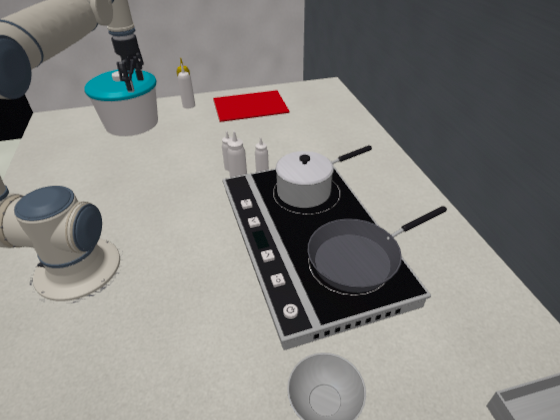

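The saucepan is on the left (+y) zone. The keys, from the power key to the left zone key, are at scene pixels (162,297), (191,267), (215,242), (248,208), (267,188), and at side pixels (290,311), (278,280), (268,256), (254,222), (246,204). Three bottles stand just left of the hob.

```bash
cat > h.py <<'E'
from rig import r
import cv2,numpy as np
def ray(n,p):
    m=r.camera_model(n);E=np.array(m['extrinsics']);R,t=E[:3,:3],E[:3,3]
    return -R.T@t, R.T@np.array([(p[0]-m['cx'])/m['fx'],(p[1]-m['cy'])/m['fy'],1])
def plane(n,p,z):
    c,d=ray(n,p);return c+d*(z-c[2])/d[2]
def tri(ps):
    A=0;b=0
    for n,p in ps:
        c,d=ray(n,p);d=d/np.linalg.norm(d);P=np.eye(3)-np.outer(d,d);A=A+P;b=b+P@c
    return np.linalg.solve(A,b)
E
python3 - <<'E'
from h import *
S={"scene":[(162,297),(191,267),(215,242),(248,208),(267,188)],"side":[(290,311),(278,280),(268,256),(254,222),(246,204)]}
ys=np.array([-240,-148,-66,66,148])/1e3
C={}
for n in S:
    g=cv2.imread(f"pics/{n}0.png",0); C[n]=[]
    for p in S[n]:
        x,y=p;w=9;c=g[y-w:y+w+1,x-w:x+w+1]
        _,b=cv2.threshold(c,0,255,cv2.THRESH_OTSU)
        cn,_=cv2.findContours(b,cv2.RETR_EXTERNAL,cv2.CHAIN_APPROX_NONE)
        k=max(cn,key=cv2.contourArea);k=cv2.convexHull(k);m=cv2.moments(k);
        C[n].append((x-w+m['m10']/m['m00'],y-w+m['m01']/m['m00']))
    P=np.array([plane(n,p,.072) for p in C[n]]);print(n,np.round(C[n],1).tolist());print(np.round(P,4))
    ax=np.polyfit(ys,P[:,:2],1);print('dir,centre row',ax.round(4).tolist(),'res',np.round(P[:,:2]-np.outer(ys,ax[0])-ax[1],4).tolist())
print(np.round([tri([(n,C[n][i]) for n in S]) for i in range(5)],4))
# bottle nozzle tips
print(tri([("scene",(314,119)),("side",(235,134))]),tri([("scene",(342,140)),("side",(261,139))]),tri([("scene",(327,114)),("side",(226,134))]))
E
```

```text
scene [[161.6, 296.0], [190.7, 265.7], [214.2, 241.4], [247.7, 206.7], [266.4, 187.5]]
[[ 0.4989 -0.3249  0.072 ]
 [ 0.4925 -0.2334  0.072 ]
 [ 0.4871 -0.1519  0.072 ]
 [ 0.4784 -0.0208  0.072 ]
 [ 0.4733  0.0605  0.072 ]]
dir,centre row [[-0.0659, 0.9933], [0.4828, -0.0864]] res [[0.0002, -0.0001], [-0.0001, 0.0], [-0.0001, 0.0001], [-0.0001, 0.0001], [0.0002, -0.0001]]
side [[290.1, 310.8], [277.4, 279.6], [267.3, 255.3], [253.4, 221.7], [246.0, 203.5]]
[[ 0.4961 -0.329   0.072 ]
 [ 0.4904 -0.2379  0.072 ]
 [ 0.4848 -0.157   0.072 ]
 [ 0.476  -0.0268  0.072 ]
 [ 0.4708  0.0546  0.072 ]]
dir,centre row [[-0.0656, 0.9881], [0.4805, -0.0918]] res [[-0.0001, -0.0], [0.0002, 0.0001], [0.0, -0.0], [-0.0002, -0.0002], [0.0001, 0.0001]]
[[ 0.4966 -0.3248  0.0671]
 [ 0.4907 -0.2331  0.0675]
 [ 0.4852 -0.1511  0.0672]
 [ 0.4763 -0.0192  0.0668]
 [ 0.4712  0.0626  0.0669]]
[0.48247455 0.25647806 0.18277984] [0.56570002 0.27548047 0.14091335] [0.46376953 0.3539729  0.13200742]
```

Both views agree to about 5 mm. Targets are power (0.497,-0.327), left zone (0.472,0.058) and up (0.486,-0.155). I'll shut the gripper, rise and travel, then refine with the wrist camera.

```bash
python3 -c "
from rig import r;import numpy as np;m=r.camera_model('wrist');print(m['fx'],m['cx'],m['cy'],np.round(m['mount'],3).tolist())"
python3 -m handwheel '[{"grip":0,"dz":0.04},{"grip":0,"dz":0.07},{"grip":0,"dx":0.01,"dy":-0.03,"dz":0.07},{"grip":0,"dx":0.025,"dy":-0.07,"dz":0.07},{"grip":0,"dx":0.035,"dy":-0.11,"dz":0.07}]' 30
python3 -m handwheel '[{"grip":0,"dx":0.015,"dy":-0.04,"az":0.1},{"grip":0,"dx":0.03,"dy":-0.08,"az":0.2},{"grip":0,"dx":0.045,"dy":-0.12,"az":0.3},{"grip":0,"dx":0.06,"dy":-0.16,"az":0.4},{"grip":0,"dx":0.07,"dy":-0.19,"az":0.4}]'
```

```text
302.0573132244128 277.33080261325597 215.63657903154 [[-0.0, -0.272, 0.962, -0.164], [1.0, -0.0, 0.0, 0.001], [0.0, 0.962, 0.272, -0.067], [0.0, 0.0, 0.0, 1.0]]invalid input
invalid input
```

```bash

python3 -m handwheel '[{"grip":0,"dx":0,"dy":0,"dz":0.04,"ax":0,"ay":0,"az":0},{"grip":0,"dx":0,"dy":0,"dz":0.07,"ax":0,"ay":0,"az":0},{"grip":0,"dx":0.01,"dy":-0.03,"dz":0.07,"ax":0,"ay":0,"az":0},{"grip":0,"dx":0.025,"dy":-0.07,"dz":0.07,"ax":0,"ay":0,"az":0},{"grip":0,"dx":0.035,"dy":-0.11,"dz":0.07,"ax":0,"ay":0,"az":0}]' 30
python3 -m handwheel '[{"grip":0,"dx":0.015,"dy":-0.04,"dz":0,"ax":0,"ay":0,"az":0.1},{"grip":0,"dx":0.03,"dy":-0.08,"dz":0,"ax":0,"ay":0,"az":0.2},{"grip":0,"dx":0.045,"dy":-0.12,"dz":0,"ax":0,"ay":0,"az":0.3},{"grip":0,"dx":0.06,"dy":-0.16,"dz":0,"ax":0,"ay":0,"az":0.4},{"grip":0,"dx":0.07,"dy":-0.19,"dz":0,"ax":0,"ay":0,"az":0.4}]'
```

```text
clock: 0.52
position: [0.233, 0.4565, 0.2788]
orientation: [0.117, 0.697, -0.118, 0.697]
force: [0.6, -0.5, 0.8]
finger_gap: 0.0258
clock: 0.93
position: [0.3027, 0.265, 0.2791]
orientation: [-0.025, 0.707, 0.024, 0.707]
force: [1.3, 0.4, -0.7]
finger_gap: -0.0001
```

```bash

python3 -m handwheel '[{"grip":0,"dx":0.014,"dy":-0.039,"dz":0,"ax":0,"ay":0,"az":0},{"grip":0,"dx":0.028,"dy":-0.078,"dz":0,"ax":0,"ay":0,"az":0},{"grip":0,"dx":0.042,"dy":-0.117,"dz":0,"ax":0,"ay":0,"az":0},{"grip":0,"dx":0.056,"dy":-0.156,"dz":0,"ax":0,"ay":0,"az":0},{"grip":0,"dx":0.07,"dy":-0.195,"dz":0,"ax":0,"ay":0,"az":0}]'
python3 -m handwheel '[{"grip":0,"dx":0.014,"dy":-0.039,"dz":0,"ax":0,"ay":0,"az":0},{"grip":0,"dx":0.028,"dy":-0.078,"dz":0,"ax":0,"ay":0,"az":0},{"grip":0,"dx":0.042,"dy":-0.117,"dz":0,"ax":0,"ay":0,"az":0},{"grip":0,"dx":0.056,"dy":-0.156,"dz":0,"ax":0,"ay":0,"az":0},{"grip":0,"dx":0.056,"dy":-0.156,"dz":0,"ax":0,"ay":0,"az":0}]'
python3 - <<'E'
from h import *
o=r.get_obs();print(o['position'],o['orientation'],o['force'])
cv2.imwrite("pics/w1.png",r.capture("wrist")[:,:,::-1])
np.savez("w1.npz",p=o['position'],q=o['orientation'])
E
```

```text
clock: 1.35
position: [0.3725, 0.0701, 0.2793]
orientation: [-0.023, 0.707, 0.023, 0.707]
force: [0.7, 0.9, -0.2]
finger_gap: -0.0003
clock: 1.77
position: [0.4293, -0.0899, 0.2773]
orientation: [-0.021, 0.708, 0.019, 0.706]
force: [-0.1, -0.0, -0.6]
finger_gap: 0.0001
[ 0.42926521 -0.0899278   0.27726945] [-0.02055321  0.70799261  0.01946938  0.70565217] [-0.13278734 -0.04221961 -0.59215677]
```

View pics/w1.png

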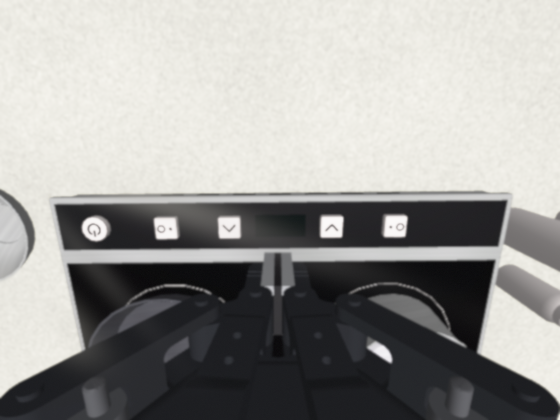

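The wrist view is inverted, with the cook's side at the top. Keys: power (95,228), right zone (166,228), up (230,227, arrowhead pointing away from the cook), down (331,227), left zone (395,227).

```bash
python3 - <<'E'
from h import *
from scipy.spatial.transform import Rotation as Ro
d=np.load("w1.npz");m=r.camera_model("wrist");M=np.array(m['mount']);R=Ro.from_quat(d['q']).as_matrix()
c=R@M[:3,3]+d['p'];Rc=R@M[:3,:3]
g=cv2.imread("pics/w1.png",0);w=17;P=[]
for x,y in [(95,228),(166,228),(230,227),(331,227),(395,227)]:
    _,b=cv2.threshold(g[y-w:y+w+1,x-w:x+w+1],150,255,cv2.THRESH_BINARY)
    k=max(cv2.findContours(b,cv2.RETR_EXTERNAL,cv2.CHAIN_APPROX_NONE)[0],key=cv2.contourArea);mm=cv2.moments(cv2.convexHull(k))
    u=x-w+mm['m10']/mm['m00'];v=y-w+mm['m01']/mm['m00']
    e=Rc@[(u-m['cx'])/m['fx'],(v-m['cy'])/m['fy'],1];P.append(c+e*(.072-c[2])/e[2])
P=np.array(P);print(np.round(P,4),np.diff(P[:,1]),R[:,0],R[:,1])
E
```

```text
[[ 0.4961 -0.3223  0.072 ]
 [ 0.4898 -0.2308  0.072 ]
 [ 0.4851 -0.1494  0.072 ]
 [ 0.4763 -0.0185  0.072 ]
 [ 0.4705  0.0628  0.072 ]] [0.09151635 0.08136707 0.13084405 0.08136353] [-0.00326517 -0.00162583 -0.99999335] [-0.05658025  0.99839702 -0.00143848]
```

```bash

python3 -m handwheel '[{"grip":0,"dx":0.01,"dy":-0.038,"dz":0,"ax":0,"ay":0,"az":0},{"grip":0,"dx":0.02,"dy":-0.076,"dz":0,"ax":0,"ay":0,"az":0},{"grip":0,"dx":0.03,"dy":-0.114,"dz":0,"ax":0,"ay":0,"az":0},{"grip":0,"dx":0.04,"dy":-0.152,"dz":0,"ax":0,"ay":0,"az":0},{"grip":0,"dx":0.05,"dy":-0.19,"dz":0,"ax":0,"ay":0,"az":0}]'
python3 -m handwheel '[{"grip":0,"dx":0.009,"dy":-0.025,"dz":-0.02,"ax":0,"ay":0,"az":0},{"grip":0,"dx":0.017,"dy":-0.045,"dz":-0.05,"ax":0,"ay":0,"az":0},{"grip":0,"dx":0.017,"dy":-0.045,"dz":-0.09,"ax":0,"ay":0,"az":0},{"grip":0,"dx":0.017,"dy":-0.045,"dz":-0.13,"ax":0,"ay":0,"az":0},{"grip":0,"dx":0.017,"dy":-0.045,"dz":-0.16,"ax":0,"ay":0,"az":0}]'
python3 -m handwheel '[{"grip":0,"dx":0,"dy":0,"dz":-0.01,"ax":0,"ay":0,"az":0},{"grip":0,"dx":0,"dy":0,"dz":-0.02,"ax":0,"ay":0,"az":0},{"grip":0,"dx":0,"dy":0,"dz":-0.03,"ax":0,"ay":0,"az":0},{"grip":0,"dx":0,"dy":0,"dz":-0.035,"ax":0,"ay":0,"az":0},{"grip":0,"dx":0,"dy":0,"dz":-0.035,"ax":0,"ay":0,"az":0}]'
python3 - <<'E'
from h import *
o=r.get_obs();print(o['position'],o['force'])
cv2.imwrite("pics/w2.png",r.capture("wrist")[:,:,::-1])
E
```

```text
clock: 2.23
position: [0.479, -0.2743, 0.2796]
orientation: [-0.023, 0.707, 0.023, 0.707]
force: [0.9, 1.0, 0.8]
finger_gap: -0.0002
clock: 2.65
position: [0.495, -0.3172, 0.1153]
orientation: [-0.022, 0.708, 0.024, 0.706]
force: [0.1, 0.0, -0.8]
finger_gap: 0.0002
clock: 3.07
position: [0.496, -0.3188, 0.0851]
orientation: [-0.023, 0.706, 0.023, 0.707]
force: [-0.3, -0.3, -0.6]
finger_gap: 0.0001
[ 0.49598796 -0.31881329  0.08506554] [-0.2874441  -0.27128567 -0.58497041]
```

View pics/w2.png

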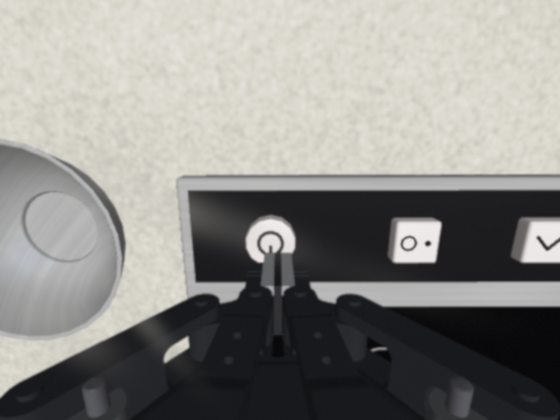

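The fingertip is over the power key's cap (270,241), about 5 mm to its +y side. I'll correct that and step down.

```bash

python3 -m handwheel '[{"grip":0,"dx":0,"dy":-0.005,"dz":-0.005,"ax":0,"ay":0,"az":0},{"grip":0,"dx":0,"dy":-0.005,"dz":-0.01,"ax":0,"ay":0,"az":0},{"grip":0,"dx":0,"dy":-0.005,"dz":-0.012,"ax":0,"ay":0,"az":0},{"grip":0,"dx":0,"dy":-0.005,"dz":-0.014,"ax":0,"ay":0,"az":0},{"grip":0,"dx":0,"dy":-0.005,"dz":-0.014,"ax":0,"ay":0,"az":0}]'
python3 -m handwheel '[{"grip":0,"dx":0,"dy":0,"dz":-0.001,"ax":0,"ay":0,"az":0},{"grip":0,"dx":0,"dy":0,"dz":-0.002,"ax":0,"ay":0,"az":0},{"grip":0,"dx":0,"dy":0,"dz":-0.002,"ax":0,"ay":0,"az":0},{"grip":0,"dx":0,"dy":0,"dz":-0.002,"ax":0,"ay":0,"az":0},{"grip":0,"dx":0,"dy":0,"dz":-0.002,"ax":0,"ay":0,"az":0}]'
```

```text
clock: 3.53
position: [0.4953, -0.3238, 0.0699]
orientation: [-0.022, 0.707, 0.023, 0.706]
force: [0.4, -0.1, -0.3]
finger_gap: -0.0002
clock: 3.95
position: [0.4956, -0.3239, 0.0686]
orientation: [-0.023, 0.707, 0.023, 0.707]
force: [-0.2, -0.5, -0.4]
finger_gap: -0.0002
```

```bash

python3 -m handwheel '[{"grip":0,"dx":0,"dy":0,"dz":-0.001,"ax":0,"ay":0,"az":0},{"grip":0,"dx":0,"dy":0,"dz":-0.002,"ax":0,"ay":0,"az":0},{"grip":0,"dx":0,"dy":0,"dz":-0.002,"ax":0,"ay":0,"az":0},{"grip":0,"dx":0,"dy":0,"dz":-0.002,"ax":0,"ay":0,"az":0},{"grip":0,"dx":0,"dy":0,"dz":-0.002,"ax":0,"ay":0,"az":0}]'
python3 - <<'E'
from h import *
o=r.get_obs();print(o['position'],o['force'],o['joint_torque'])
cv2.imwrite("pics/w3.png",cv2.resize(r.capture("wrist")[160:320,180:380,::-1],None,fx=3,fy=3))
cv2.imwrite("pics/s3.png",cv2.resize(r.capture("side")[230:360,200:380,::-1],None,fx=4,fy=4))
E
```

```text
clock: 4.37
position: [0.4956, -0.3239, 0.0664]
orientation: [-0.023, 0.707, 0.023, 0.707]
force: [0.3, 0.9, -0.3]
finger_gap: -0.0001
[ 0.49557319 -0.32389721  0.06644209] [ 0.28258608  0.86228436 -0.33729677] [ 1.14001228e-03 -4.51601136e+01 -4.12252879e+01 -2.13745693e-04
  1.57318227e-03  5.83656720e-05]
```

View pics/s3.png

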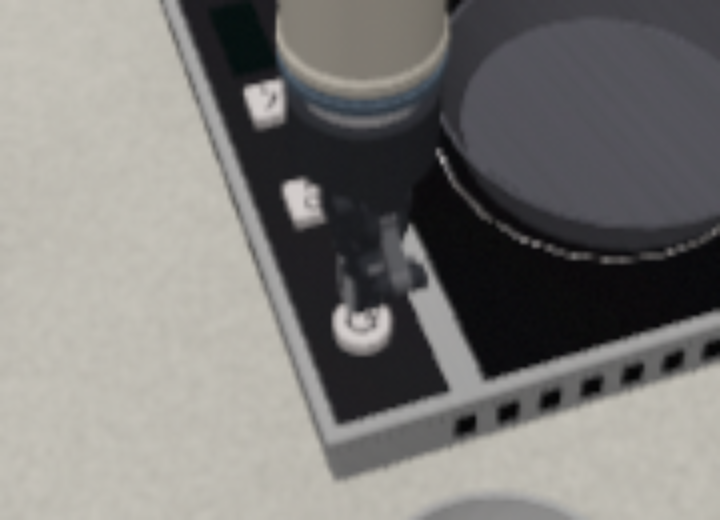

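The side view shows the tip right above or on the power cap, with no measurable force yet. I'll continue in small steps.

```bash

python3 -m handwheel '[{"grip":0,"dx":0,"dy":0,"dz":-0.001,"ax":0,"ay":0,"az":0},{"grip":0,"dx":0,"dy":0,"dz":-0.001,"ax":0,"ay":0,"az":0},{"grip":0,"dx":0,"dy":0,"dz":-0.0015,"ax":0,"ay":0,"az":0},{"grip":0,"dx":0,"dy":0,"dz":-0.0015,"ax":0,"ay":0,"az":0},{"grip":0,"dx":0,"dy":0,"dz":-0.0015,"ax":0,"ay":0,"az":0}]'
python3 -c "
from h import *
m=r.camera_model('side');E=np.array(m['extrinsics']);o=r.get_obs();p=E[:3,:3]@o['position']+E[:3,3];print('tcp px side',m['fx']*p[0]/p[2]+m['cx'],m['fy']*p[1]/p[2]+m['cy'],o['force'])"
```

```text
clock: 4.88
position: [0.4955, -0.3239, 0.0649]
orientation: [-0.023, 0.707, 0.023, 0.707]
force: [-0.4, -0.3, 0.7]
finger_gap: -0.0001
tcp px side 289.2441756477597 310.8974344576675 [-0.44412729 -0.30366293  0.69066224]
```

View pics/w3.png

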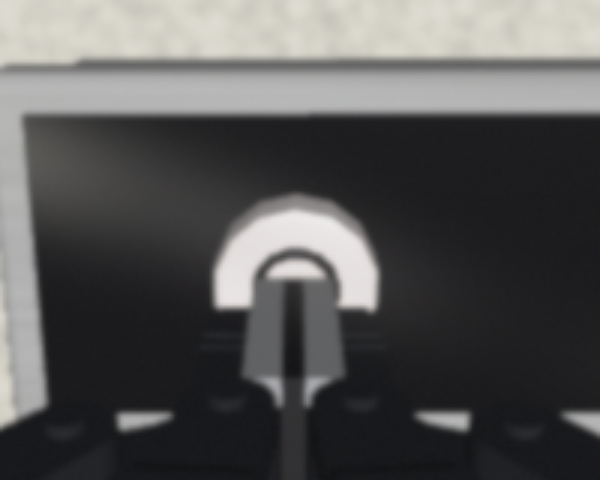

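```bash
python3 - <<'E'
from h import *
m=r.camera_model('wrist');Mi=np.linalg.inv(np.array(m['mount']))
for p in [(0,0,0),(0,0,-.011),(-.01,0,-.011),(-.01,0,0)]:
    c=Mi@[*p,1];print(p,m['fx']*c[0]/c[2]+m['cx'],m['fy']*c[1]/c[2]+m['cy'],c[2])
o=r.get_obs();print(o['position'],o['force'])
cv2.imwrite("pics/s4.png",cv2.resize(np.vstack([r.capture("side")[260:340,230:350,::-1],r.capture("wrist")[200:280,220:340,::-1]]),None,fx=4,fy=3.7,interpolation=cv2.INTER_CUBIC))
E
```

```text
(0, 0, 0) 277.41262030785987 249.92727981817814 0.17645428727370127
(0, 0, -0.011) 277.40874373865984 232.08919972423277 0.17345712527838814
(-0.01, 0, -0.011) 277.411099020434 238.07883488558986 0.16383548062121095
(-0.01, 0, 0) 277.41515684798867 256.8380762028339 0.1668326426165241
[ 0.49554601 -0.32389442  0.06492365] [-0.44412729 -0.30366293  0.69066224]
```

View pics/s4.png

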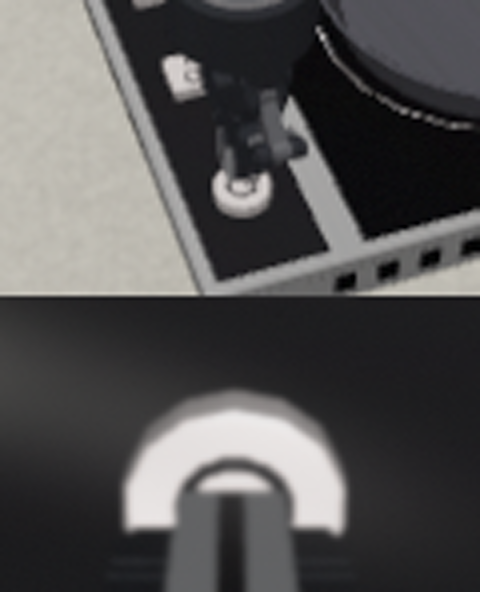

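Contact is still unclear: the force is within its ±1 N noise. I'll continue down in 2 mm steps, watching the force.

```bash

python3 -m handwheel '[{"grip":0,"dx":0,"dy":0,"dz":-0.001,"ax":0,"ay":0,"az":0},{"grip":0,"dx":0,"dy":0,"dz":-0.002,"ax":0,"ay":0,"az":0},{"grip":0,"dx":0,"dy":0,"dz":-0.002,"ax":0,"ay":0,"az":0},{"grip":0,"dx":0,"dy":0,"dz":-0.002,"ax":0,"ay":0,"az":0},{"grip":0,"dx":0,"dy":0,"dz":-0.002,"ax":0,"ay":0,"az":0}]'
python3 -c "
from h import *
o=r.get_obs();print(o['position'],o['force'],o['joint_torque'][1:3],o['wrist_torque'])"
```

```text
clock: 5.4
position: [0.4956, -0.3239, 0.0629]
orientation: [-0.023, 0.707, 0.023, 0.707]
force: [0.4, -0.0, 0.4]
finger_gap: 0.0001
[ 0.49555054 -0.32388795  0.06293616] [ 0.37827911 -0.02190547  0.37091965] [-45.18115997 -41.1732316 ] [0.01170694 0.0125966  0.02400619]
```

```bash

python3 -m handwheel '[{"grip":0,"dx":0,"dy":0,"dz":-0.001,"ax":0,"ay":0,"az":0},{"grip":0,"dx":0,"dy":0,"dz":-0.002,"ax":0,"ay":0,"az":0},{"grip":0,"dx":0,"dy":0,"dz":-0.002,"ax":0,"ay":0,"az":0},{"grip":0,"dx":0,"dy":0,"dz":-0.002,"ax":0,"ay":0,"az":0},{"grip":0,"dx":0,"dy":0,"dz":-0.002,"ax":0,"ay":0,"az":0}]'
python3 -c "
from h import *
o=r.get_obs();print(o['position'],o['force'],o['joint_torque'][1:3],o['wrist_torque'])"
```

```text
clock: 5.82
position: [0.4955, -0.3239, 0.0609]
orientation: [-0.023, 0.707, 0.023, 0.707]
force: [0.3, -0.2, -0.9]
finger_gap: -0.0
[ 0.49554856 -0.32389406  0.06093077] [ 0.29011558 -0.17378833 -0.89592813] [-45.19788623 -41.14758611] [0.05483643 0.00765974 0.01206089]
```

```bash

python3 -m handwheel '[{"grip":0,"dx":0,"dy":0,"dz":-0.001,"ax":0,"ay":0,"az":0},{"grip":0,"dx":0,"dy":0,"dz":-0.002,"ax":0,"ay":0,"az":0},{"grip":0,"dx":0,"dy":0,"dz":-0.002,"ax":0,"ay":0,"az":0},{"grip":0,"dx":0,"dy":0,"dz":-0.002,"ax":0,"ay":0,"az":0},{"grip":0,"dx":0,"dy":0,"dz":-0.002,"ax":0,"ay":0,"az":0}]'
python3 - <<'E'
from h import *
o=r.get_obs();print(o['position'],o['force'],o['joint_torque'][1:3],o['wrist_torque'])
cv2.imwrite("pics/s5.png",cv2.resize(np.vstack([np.hstack([r.capture("side")[260:340,230:350,::-1],r.capture("scene")[250:330,100:220,::-1]]),np.hstack([r.capture("wrist")[200:280,220:340,::-1]]*2)]),None,fx=3.3,fy=3.3,interpolation=cv2.INTER_CUBIC))
E
```

```text
clock: 6.23
position: [0.4956, -0.3239, 0.059]
orientation: [-0.023, 0.707, 0.023, 0.707]
force: [0.6, 0.1, -0.7]
finger_gap: -0.0
[ 0.49555152 -0.32393015  0.05896364] [ 0.55080059  0.14157824 -0.72094274] [-45.21475554 -41.12033129] [ 0.01302506 -0.01088856  0.03977577]
```

View pics/s5.png

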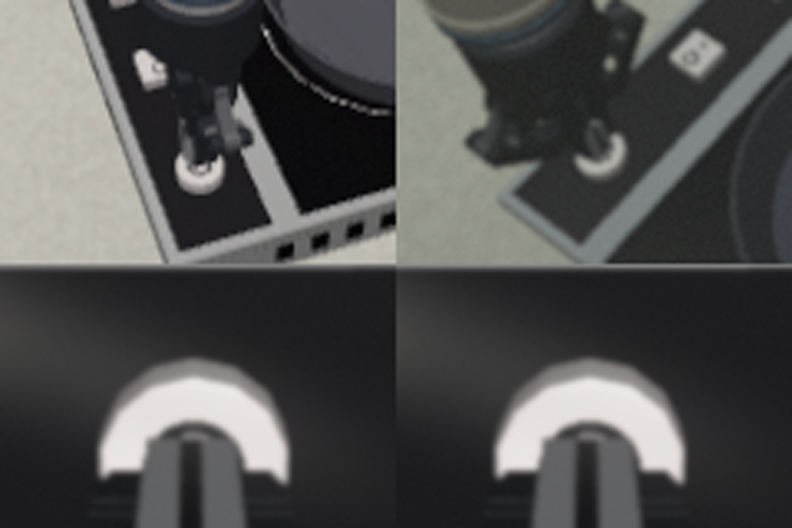

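The tip is still just above the cap in all three views, so the cap is lower (or the tip shorter) than nominal. The torques show no load, so I'll carry on.

```bash

python3 -m handwheel '[{"grip":0,"dx":0,"dy":0,"dz":-0.001,"ax":0,"ay":0,"az":0},{"grip":0,"dx":0,"dy":0,"dz":-0.002,"ax":0,"ay":0,"az":0},{"grip":0,"dx":0,"dy":0,"dz":-0.002,"ax":0,"ay":0,"az":0},{"grip":0,"dx":0,"dy":0,"dz":-0.002,"ax":0,"ay":0,"az":0},{"grip":0,"dx":0,"dy":0,"dz":-0.002,"ax":0,"ay":0,"az":0}]'
python3 -c "
from h import *
o=r.get_obs();print(o['position'],o['force'],o['joint_torque'][1:3],o['wrist_torque'])"
```

```text
clock: 6.8
position: [0.4955, -0.3239, 0.0569]
orientation: [-0.023, 0.707, 0.023, 0.707]
force: [0.1, -0.4, -0.1]
finger_gap: -0.0003
[ 0.49554004 -0.3238851   0.05691893] [ 0.11978547 -0.44878649 -0.14256799] [-45.232476  -41.0912776] [-0.05596943  0.01853819  0.00593797]
```

```bash

python3 -m handwheel '[{"grip":0,"dx":0,"dy":0,"dz":-0.001,"ax":0,"ay":0,"az":0},{"grip":0,"dx":0,"dy":0,"dz":-0.002,"ax":0,"ay":0,"az":0},{"grip":0,"dx":0,"dy":0,"dz":-0.002,"ax":0,"ay":0,"az":0},{"grip":0,"dx":0,"dy":0,"dz":-0.002,"ax":0,"ay":0,"az":0},{"grip":0,"dx":0,"dy":0,"dz":-0.002,"ax":0,"ay":0,"az":0}]'
python3 - <<'E'
from h import *
o=r.get_obs();print(o['position'],o['force'],o['joint_torque'][1:3],o['wrist_torque'])
cv2.imwrite("pics/s6.png",r.capture("wrist")[:,:,::-1])
E
```

```text
clock: 7.22
position: [0.4956, -0.3239, 0.055]
orientation: [-0.023, 0.707, 0.023, 0.707]
force: [0.4, -0.4, -0.6]
finger_gap: -0.0001
[ 0.49555448 -0.32392808  0.05496649] [ 0.44069295 -0.3557974  -0.61212876] [-45.24870515 -41.06325746] [ 0.02005569  0.02998853 -0.01959318]
```

```bash
python3 - <<'E'
from h import *
def wid(g,sc,x0,y0,z):
    # widest bright run on rows just above the fingers
    best=max(((np.flatnonzero(row>140)) for row in g),key=lambda i:0 if len(i)==0 else i[-1]-i[0])
    w=(best[-1]-best[0]+1)/sc;ys=np.flatnonzero((g>140).any(1));print(z,'w',w,'depth',302*.032/w,'top row',ys[0]/sc+y0)
wid(cv2.imread("pics/w2.png",0)[205:275,235:310],1,235,205,.085)
wid(cv2.imread("pics/w3.png",0)[150:330,150:450],3,230,210,.0664)
wid(cv2.imread("pics/s6.png",0)[205:275,230:320],1,230,205,.055)
E
python3 -m handwheel '[{"grip":0,"dx":0,"dy":0,"dz":-0.001,"ax":0,"ay":0,"az":0},{"grip":0,"dx":0,"dy":0,"dz":-0.002,"ax":0,"ay":0,"az":0},{"grip":0,"dx":0,"dy":0,"dz":-0.002,"ax":0,"ay":0,"az":0},{"grip":0,"dx":0,"dy":0,"dz":-0.002,"ax":0,"ay":0,"az":0},{"grip":0,"dx":0,"dy":0,"dz":-0.002,"ax":0,"ay":0,"az":0}]'
python3 - <<'E'
from h import *
o=r.get_obs();print(o['position'],o['force'],o['joint_torque'][1:3])
E
```

```text
0.085 w 49.0 depth 0.19722448979591836 top row 217.0
0.0664 w 54.333333333333336 depth 0.1778650306748466 top row 228.0
0.055 w 58.0 depth 0.1666206896551724 top row 235.0
clock: 7.68
position: [0.4956, -0.3239, 0.053]
orientation: [-0.023, 0.707, 0.023, 0.707]
force: [-0.5, 1.0, -0.4]
finger_gap: -0.0002
[ 0.49556941 -0.32389626  0.05296639] [-0.52643052  0.97691556 -0.37671619] [-45.2673912  -41.03447199]
```

The cap's apparent size still changes 1:1 with height, so the key isn't being pushed yet. The real tip sits behind the nominal TCP. The spring is soft, so I'll continue in 3 mm steps.

```bash

python3 -m handwheel '[{"grip":0,"dx":0,"dy":0,"dz":-0.001,"ax":0,"ay":0,"az":0},{"grip":0,"dx":0,"dy":0,"dz":-0.002,"ax":0,"ay":0,"az":0},{"grip":0,"dx":0,"dy":0,"dz":-0.003,"ax":0,"ay":0,"az":0},{"grip":0,"dx":0,"dy":0,"dz":-0.003,"ax":0,"ay":0,"az":0},{"grip":0,"dx":0,"dy":0,"dz":-0.003,"ax":0,"ay":0,"az":0}]'
python3 - <<'E'
from h import *
o=r.get_obs();print(o['position'],o['force'],o['joint_torque'][1:3])
cv2.imwrite("pics/s7.png",cv2.resize(np.vstack([np.hstack([r.capture("side")[260:340,230:350,::-1],r.capture("scene")[250:330,100:220,::-1]]),np.hstack([r.capture("wrist")[200:280,220:340,::-1]]*2)]),None,fx=3.3,fy=3.3,interpolation=cv2.INTER_CUBIC))
E
```

```text
clock: 8.1
position: [0.4956, -0.3239, 0.0502]
orientation: [-0.023, 0.707, 0.023, 0.707]
force: [-0.5, 0.8, 2.1]
finger_gap: 0.0
[ 0.4955842  -0.32390455  0.05016303] [-0.51956202  0.78148598  2.07890903] [-44.30879831 -40.30772567]
```

View pics/s7.png

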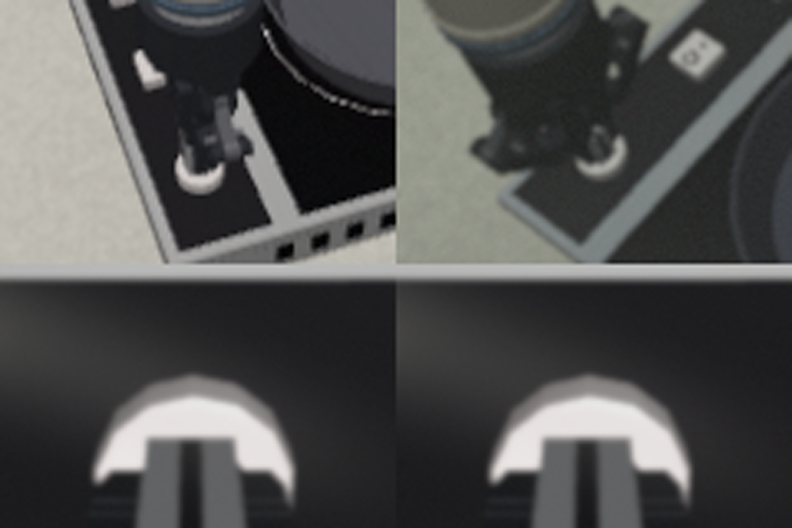

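Contact: both joint torques stepped (about 2 N) at z≈0.050, with the tip on the cap's centre. Now I'll press about 5 mm.

```bash

python3 -m handwheel '[{"grip":0,"dx":0,"dy":0,"dz":-0.001,"ax":0,"ay":0,"az":0},{"grip":0,"dx":0,"dy":0,"dz":-0.002,"ax":0,"ay":0,"az":0},{"grip":0,"dx":0,"dy":0,"dz":-0.003,"ax":0,"ay":0,"az":0},{"grip":0,"dx":0,"dy":0,"dz":-0.004,"ax":0,"ay":0,"az":0},{"grip":0,"dx":0,"dy":0,"dz":-0.004,"ax":0,"ay":0,"az":0}]'
python3 -c "
from h import *
o=r.get_obs();print(o['position'],o['force'],o['joint_torque'][1:3])"
```

```text
clock: 8.67
position: [0.4956, -0.3239, 0.0462]
orientation: [-0.023, 0.707, 0.023, 0.707]
force: [-1.5, 0.3, 4.8]
finger_gap: -0.0
[ 0.49562292 -0.32394825  0.04617846] [-1.51937989  0.33783471  4.7888902 ] [-42.77467489 -39.11597729]
```

```bash

python3 -m handwheel '[{"grip":0,"dx":0,"dy":0,"dz":-0.001,"ax":0,"ay":0,"az":0},{"grip":0,"dx":0,"dy":0,"dz":-0.001,"ax":0,"ay":0,"az":0},{"grip":0,"dx":0,"dy":0,"dz":-0.001,"ax":0,"ay":0,"az":0},{"grip":0,"dx":0,"dy":0,"dz":-0.001,"ax":0,"ay":0,"az":0},{"grip":0,"dx":0,"dy":0,"dz":-0.001,"ax":0,"ay":0,"az":0}]'
python3 -m handwheel '[{"grip":0,"dx":0,"dy":0,"dz":0.01,"ax":0,"ay":0,"az":0},{"grip":0,"dx":0,"dy":0,"dz":0.03,"ax":0,"ay":0,"az":0},{"grip":0,"dx":-0.003,"dy":0.03,"dz":0.04,"ax":0,"ay":0,"az":0},{"grip":0,"dx":-0.005,"dy":0.07,"dz":0.05,"ax":0,"ay":0,"az":0},{"grip":0,"dx":-0.007,"dy":0.11,"dz":0.05,"ax":0,"ay":0,"az":0}]'
python3 -m handwheel '[{"grip":0,"dx":-0.002,"dy":0.04,"dz":0,"ax":0,"ay":0,"az":0},{"grip":0,"dx":-0.004,"dy":0.08,"dz":0,"ax":0,"ay":0,"az":0},{"grip":0,"dx":-0.007,"dy":0.12,"dz":0,"ax":0,"ay":0,"az":0},{"grip":0,"dx":-0.01,"dy":0.16,"dz":0,"ax":0,"ay":0,"az":0},{"grip":0,"dx":-0.013,"dy":0.2,"dz":0,"ax":0,"ay":0,"az":0}]'
```

```text
clock: 9.08
position: [0.4957, -0.324, 0.0454]
orientation: [-0.023, 0.707, 0.023, 0.707]
force: [-2.1, 1.3, 6.0]
finger_gap: 0.0
clock: 9.5
position: [0.4892, -0.2138, 0.0974]
orientation: [-0.022, 0.706, 0.021, 0.708]
force: [1.7, 1.1, 0.4]
finger_gap: 0.0001
clock: 9.92
position: [0.475, -0.0121, 0.0951]
orientation: [-0.023, 0.707, 0.023, 0.707]
force: [0.1, -0.1, -0.1]
finger_gap: 0.0002
```

```bash

python3 -m handwheel '[{"grip":0,"dx":-0.002,"dy":0.03,"dz":0,"ax":0,"ay":0,"az":0},{"grip":0,"dx":-0.005,"dy":0.06,"dz":0,"ax":0,"ay":0,"az":0},{"grip":0,"dx":-0.005,"dy":0.075,"dz":0,"ax":0,"ay":0,"az":0},{"grip":0,"dx":-0.005,"dy":0.075,"dz":-0.02,"ax":0,"ay":0,"az":0},{"grip":0,"dx":-0.005,"dy":0.075,"dz":-0.03,"ax":0,"ay":0,"az":0}]'
python3 - <<'E'
from h import *
o=r.get_obs();print(o['position'],o['force'],o['joint_torque'][1:3])
cv2.imwrite("pics/w8.png",r.capture("wrist")[:,:,::-1])
E
```

```text
clock: 10.33
position: [0.4701, 0.0622, 0.0639]
orientation: [-0.024, 0.707, 0.024, 0.707]
force: [-0.0, 0.4, -0.3]
finger_gap: -0.0002
[0.47014405 0.06219868 0.06390785] [-0.01283813  0.41334468 -0.32046797] [-33.80152345 -44.715271  ]
```

View pics/w8.png

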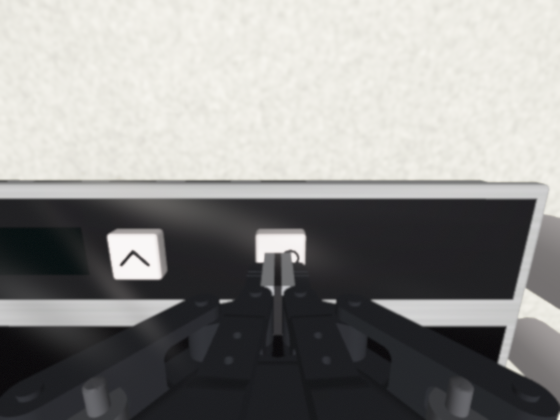

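The tip (277,253) is over the left zone key (256–306, from row 230). I'll press down to z≈0.045 in stages.

```bash

python3 -m handwheel '[{"grip":0,"dx":0,"dy":0.001,"dz":-0.005,"ax":0,"ay":0,"az":0},{"grip":0,"dx":0,"dy":0.001,"dz":-0.01,"ax":0,"ay":0,"az":0},{"grip":0,"dx":0,"dy":0.001,"dz":-0.013,"ax":0,"ay":0,"az":0},{"grip":0,"dx":0,"dy":0.001,"dz":-0.015,"ax":0,"ay":0,"az":0},{"grip":0,"dx":0,"dy":0.001,"dz":-0.015,"ax":0,"ay":0,"az":0}]'
python3 -c "
from h import *
o=r.get_obs();print(o['position'],o['force'],o['joint_torque'][1:3])"
```

```text
clock: 10.8
position: [0.4706, 0.0616, 0.05]
orientation: [-0.023, 0.707, 0.022, 0.707]
force: [-1.3, -0.2, 1.0]
finger_gap: -0.0002
[0.47063486 0.06158019 0.05002585] [-1.30674497 -0.17737779  0.9984997 ] [-30.40044665 -40.50729275]
```

```bash

python3 -m handwheel '[{"grip":0,"dx":0,"dy":0,"dz":-0.001,"ax":0,"ay":0,"az":0},{"grip":0,"dx":0,"dy":0,"dz":-0.002,"ax":0,"ay":0,"az":0},{"grip":0,"dx":0,"dy":0,"dz":-0.003,"ax":0,"ay":0,"az":0},{"grip":0,"dx":0,"dy":0,"dz":-0.004,"ax":0,"ay":0,"az":0},{"grip":0,"dx":0,"dy":0,"dz":-0.004,"ax":0,"ay":0,"az":0}]'
python3 -c "
from h import *
o=r.get_obs();print(o['position'],o['force'],o['joint_torque'][1:3])"
```

```text
clock: 11.22
position: [0.4709, 0.0618, 0.0464]
orientation: [-0.023, 0.706, 0.022, 0.707]
force: [-1.3, -2.2, 4.1]
finger_gap: 0.0003
[0.47092183 0.06176172 0.04639547] [-1.32113575 -2.23793859  4.12869522] [-29.28574741 -39.06570196]
```

```bash

python3 -m handwheel '[{"grip":0,"dx":0,"dy":0,"dz":-0.001,"ax":0,"ay":0,"az":0},{"grip":0,"dx":0,"dy":0,"dz":-0.0015,"ax":0,"ay":0,"az":0},{"grip":0,"dx":0,"dy":0,"dz":-0.0015,"ax":0,"ay":0,"az":0},{"grip":0,"dx":0,"dy":0,"dz":-0.0015,"ax":0,"ay":0,"az":0},{"grip":0,"dx":0,"dy":0,"dz":-0.0015,"ax":0,"ay":0,"az":0}]'
python3 - <<'E'
from h import *
o=r.get_obs();print(o['position'],o['force'],o['joint_torque'][1:3])
cv2.imwrite("pics/s9.png",cv2.resize(np.hstack([r.capture("side")[170:260,200:290,::-1],r.capture("wrist")[200:290,230:320,::-1]]),None,fx=4,fy=4,interpolation=cv2.INTER_CUBIC))
E
```

```text
clock: 11.63
position: [0.4709, 0.0618, 0.045]
orientation: [-0.023, 0.706, 0.022, 0.707]
force: [-1.6, -3.2, 6.0]
finger_gap: -0.0
[0.47092207 0.0618087  0.04497396] [-1.57665714 -3.17996653  6.00508445] [-28.79137874 -38.56394649]
```

View pics/s9.png

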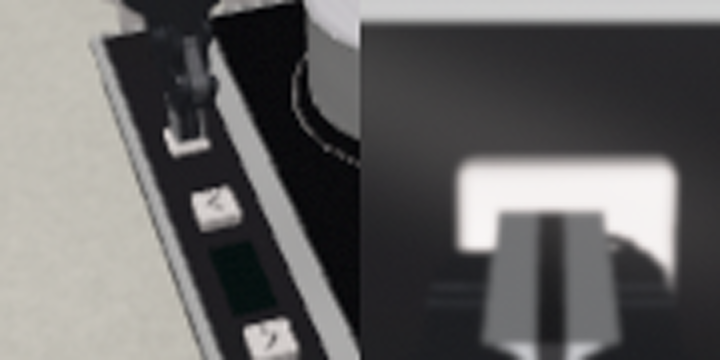

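The left zone key is pressed at about 6 N, with its wall sunk into the panel. I'll lift and go to the up key.

```bash

python3 -m handwheel '[{"grip":0,"dx":0,"dy":0,"dz":0.01,"ax":0,"ay":0,"az":0},{"grip":0,"dx":0,"dy":0,"dz":0.03,"ax":0,"ay":0,"az":0},{"grip":0,"dx":0.002,"dy":-0.03,"dz":0.045,"ax":0,"ay":0,"az":0},{"grip":0,"dx":0.004,"dy":-0.07,"dz":0.05,"ax":0,"ay":0,"az":0},{"grip":0,"dx":0.007,"dy":-0.11,"dz":0.05,"ax":0,"ay":0,"az":0}]'
python3 -m handwheel '[{"grip":0,"dx":0.002,"dy":-0.04,"dz":0,"ax":0,"ay":0,"az":0},{"grip":0,"dx":0.004,"dy":-0.08,"dz":0,"ax":0,"ay":0,"az":0},{"grip":0,"dx":0.006,"dy":-0.103,"dz":0,"ax":0,"ay":0,"az":0},{"grip":0,"dx":0.006,"dy":-0.103,"dz":-0.015,"ax":0,"ay":0,"az":0},{"grip":0,"dx":0.006,"dy":-0.103,"dz":-0.03,"ax":0,"ay":0,"az":0}]'
python3 - <<'E'
from h import *
o=r.get_obs();print(o['position'],o['force'],o['joint_torque'][1:3])
cv2.imwrite("pics/w10.png",r.capture("wrist")[:,:,::-1])
E
```

```text
clock: 12.15
position: [0.4785, -0.048, 0.0968]
orientation: [-0.024, 0.705, 0.024, 0.708]
force: [0.9, -0.2, -0.7]
finger_gap: 0.0001
clock: 12.57
position: [0.4842, -0.1523, 0.065]
orientation: [-0.022, 0.706, 0.022, 0.707]
force: [0.4, 0.4, 0.7]
finger_gap: 0.0003
[ 0.48420972 -0.15233745  0.06497593] [0.35269017 0.39400548 0.72066947] [-36.37968779 -43.55023026]
```

View pics/w10.png

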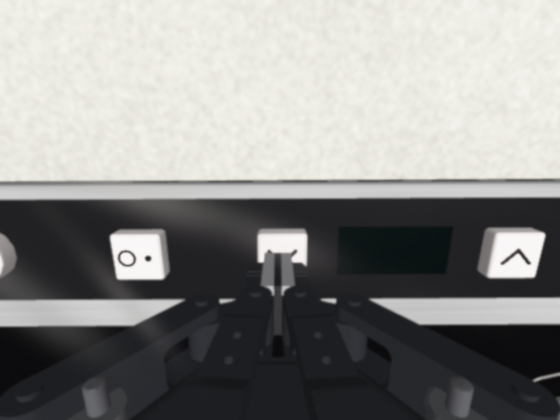

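The tip is centred on the up key (258–307, from row 230), between the right zone key and the display. I'll press it.

```bash

python3 -m handwheel '[{"grip":0,"dx":0,"dy":0.002,"dz":-0.005,"ax":0,"ay":0,"az":0},{"grip":0,"dx":0,"dy":0.002,"dz":-0.01,"ax":0,"ay":0,"az":0},{"grip":0,"dx":0,"dy":0.002,"dz":-0.013,"ax":0,"ay":0,"az":0},{"grip":0,"dx":0,"dy":0.002,"dz":-0.015,"ax":0,"ay":0,"az":0},{"grip":0,"dx":0,"dy":0.002,"dz":-0.016,"ax":0,"ay":0,"az":0}]'
python3 -m handwheel '[{"grip":0,"dx":0,"dy":0,"dz":-0.001,"ax":0,"ay":0,"az":0},{"grip":0,"dx":0,"dy":0,"dz":-0.002,"ax":0,"ay":0,"az":0},{"grip":0,"dx":0,"dy":0,"dz":-0.003,"ax":0,"ay":0,"az":0},{"grip":0,"dx":0,"dy":0,"dz":-0.003,"ax":0,"ay":0,"az":0},{"grip":0,"dx":0,"dy":0,"dz":-0.003,"ax":0,"ay":0,"az":0}]'
python3 -c "
from h import *
o=r.get_obs();print(o['position'],o['force'],o['joint_torque'][1:3])"
```

```text
clock: 13.03
position: [0.4838, -0.1484, 0.049]
orientation: [-0.023, 0.707, 0.023, 0.707]
force: [-1.2, 1.9, 1.8]
finger_gap: -0.0002
clock: 13.45
position: [0.484, -0.1486, 0.0461]
orientation: [-0.023, 0.706, 0.023, 0.707]
force: [-0.6, 2.9, 4.8]
finger_gap: 0.0
[ 0.48398076 -0.14862639  0.0460547 ] [-0.62568061  2.8636653   4.82357657] [-32.79206157 -39.16519403]
```

```bash

python3 -m handwheel '[{"grip":0,"dx":0,"dy":0,"dz":-0.001,"ax":0,"ay":0,"az":0},{"grip":0,"dx":0,"dy":0,"dz":-0.0015,"ax":0,"ay":0,"az":0},{"grip":0,"dx":0,"dy":0,"dz":-0.0015,"ax":0,"ay":0,"az":0},{"grip":0,"dx":0,"dy":0,"dz":-0.0015,"ax":0,"ay":0,"az":0},{"grip":0,"dx":0,"dy":0,"dz":-0.0015,"ax":0,"ay":0,"az":0}]'
python3 -m handwheel '[{"grip":0,"dx":0,"dy":0,"dz":0.01,"ax":0,"ay":0,"az":0},{"grip":0,"dx":0,"dy":0,"dz":0.04,"ax":0,"ay":0,"az":0},{"grip":0,"dx":0,"dy":0,"dz":0.08,"ax":0,"ay":0,"az":0},{"grip":0,"dx":0,"dy":0,"dz":0.12,"ax":0,"ay":0,"az":0},{"grip":0,"dx":0,"dy":0,"dz":0.16,"ax":0,"ay":0,"az":0}]'
python3 -m handwheel '[{"grip":0,"dx":0,"dy":0,"dz":0.04,"ax":0,"ay":0,"az":0},{"grip":0,"dx":-0.03,"dy":0,"dz":0.06,"ax":0,"ay":0,"az":0},{"grip":0,"dx":-0.05,"dy":0,"dz":0.06,"ax":0,"ay":0,"az":0},{"grip":0,"dx":-0.05,"dy":0,"dz":0.06,"ax":0,"ay":0,"az":0},{"grip":0,"dx":-0.05,"dy":0,"dz":0.06,"ax":0,"ay":0,"az":0}]'
python3 - <<'E'
from h import *
o=r.get_obs();print(o['position'],o['force'],o['qd'].max())
a=r.capture("wrist");s=r.capture("side");cv2.imwrite("pics/side_end.png",np.vstack([s[110:,:,::-1],a[150:290,:,::-1]]))
d=np.abs(s.astype(int)-cv2.imread("pics/side0.png")[:,:,::-1]).max(2)
for n,(x0,y0,x1,y1) in dict(sauce=(275,150,375,210),fry=(310,205,450,300),bowl=(285,350,370,419),bott=(220,130,272,180)).items(): print(n,(d[y0:y1,x0:x1]>40).mean())
E
```

```text
clock: 13.87
position: [0.484, -0.1487, 0.0446]
orientation: [-0.023, 0.706, 0.023, 0.707]
force: [-0.3, 3.3, 6.8]
finger_gap: -0.0004
clock: 14.28
position: [0.4829, -0.1493, 0.2055]
orientation: [-0.023, 0.707, 0.022, 0.706]
force: [0.3, 0.4, 0.4]
finger_gap: 0.0002
clock: 14.7
position: [0.4333, -0.1495, 0.2647]
orientation: [-0.023, 0.706, 0.022, 0.707]
force: [0.0, -0.3, -0.7]
finger_gap: 0.0004
[ 0.43333194 -0.14946361  0.26468971] [ 0.03779945 -0.3186019  -0.74557341] 0.039027333301331145
sauce 0.0
fry 0.0
bowl 0.0
bott 0.42615384615384616
```

The bottle region is probably hidden by the arm in the side view, so I'll check it and the key caps in the scene view.

```bash
python3 - <<'E'
from h import *
s=r.capture("scene");d=np.abs(s.astype(int)-cv2.imread("pics/scene0.png")[:,:,::-1]).max(2)
B=dict(bott=(300,112,352,172),sauce=(290,170,430,250),fry=(200,255,396,365),bowl=(60,335,142,410))
for i,(x,y) in enumerate([(162,297),(191,267),(215,242),(248,208),(267,188)]): B['key%d'%i]=(x-9,y-9,x+9,y+9)
for n,(x0,y0,x1,y1) in B.items(): print(n,round((d[y0:y1,x0:x1]>40).mean(),3))
E
```

```text
bott 0.0
sauce 0.0
fry 0.0
bowl 0.0
key0 0.0
key1 0.0
key2 0.0
key3 0.0
key4 0.0
```

```bash
python3 -c "
from rig import r;print(r.finish_job())"
```

```text
the job is handed in; nothing more can be done
None
```

I pressed power, then the left zone key (the saucepan stands on the left ring), then up, and handed the job in at about 15 s of the 43 s. No verdict was reported.

- **Presses:** the readings at the end of each press were about 6.0, 6.0 and 6.8 N on the vertical axis. Each was about 5–6 mm past contact, above the 3 mm needed and well under 20 N. I lifted clear of the keys between presses.
- **Last checks:** the scene camera showed no change from the first picture at any of the five keys, the pans, the bowl or the bottles. The arm stood clear with force within noise.
- **What disagreed:**
    - Contact came at a TCP height of about 0.050 m instead of the nominal 0.072 m. I felt for the first key in small steps and used that height for the other two.
    - Side forces of about 3 N showed up during the zone and up presses.
    - In the last side view the bottle area had changed, most likely because the arm was in front of it. I could not view that picture because the limit was reached, and the scene camera found no change there.

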